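# Fetch the socket from behind the cans

## Task

A black impact socket stands in the cardboard flat, shut in by a spray can, a square tin and a capped bottle. First clear all three containers onto the black rubber mat at the side, standing upright; then take the socket out and set it upright in the empty middle hole of the wooden socket board; then put the spray can, the tin and the bottle back upright in the flat, each on the very spot where it stood before (to about a centimetre). Knock nothing over and leave the two other sockets standing in their holes.

Things in the scene. Friction and masses are not known exactly. Their poses are not given: they have to be found in the camera images.
- flat: Fixed open cardboard tray, 200 (x) x 210 (y) x 30 mm high, floor top 4 mm above its origin (centre of underside, on the table); place and yaw vary. Spots in its frame, mm: socket (10,0); containers, in varying order, (-55,0), (10,65), (10,-65). Finger room: at (-55,0) close along its y, at the other two along its x. A file (not part of the job) lies along y at x = 80, lower than the walls.
- mat: Black rubber mat, 200 x 200 x 4 mm, the side area, empty at the start; fixed. Origin: centre of its underside, on the table. It lies to the left or the right of the flat, with the socket board on the other side; its yaw varies.
- board_hole0 (a point): Centre of the mouth of the empty middle hole of the fixed wooden socket board: blind hole, felt at its bottom, 52 mm across, 10 mm deep; board top 20 mm above the table. The board is 240 mm long (x) and 80 mm wide (y), to the left or right of the flat, away from the mat. Two other sockets stand in its other holes, 78 mm away along +x and -x, so close the fingers along its y here.
- spraycan: Loose round aluminium spray can, 52 mm across, straight-sided to 112 mm, domed above with a small white nozzle, 135 mm high in all, about 0.3 kg. Origin: centre of its underside, z up along its axis.
- tin: Loose square steel tin, 50 x 50 mm (sides along its x and y, parallel to the flat's sides at the start), 120 mm high, with a cap 24 mm across on top, 132 mm in all, about 0.35 kg. Origin: centre of its underside.
- bottle: Loose round grey plastic bottle, body 54 mm across up to 78 mm, tapering to a 32 mm neck at 100 mm, with a black cylindrical cap 36 mm across from 104 to 135 mm above the foot, about 0.28 kg. Can be lifted by the cap. Origin: centre of its underside.
- socket: The socket to fetch: loose dark steel cylinder standing on end, 40 mm across, 55 mm high, about 0.3 kg. Stands in the flat among the containers. Origin: centre of its underside, z up along its axis.
- socket_s: Small socket, 30 mm across, 45 mm high, loose in the board's hole on +x; leave it there. Its top is 55 mm above the table. Origin: centre of its underside.
- socket_l: Large socket, 42 mm across, 50 mm high, loose in the board's hole on -x; leave it there. Its top is 60 mm above the table. Origin: centre of its underside.

How it is judged:
By the outcome, as a careful person would: the job done as asked, in the order asked, and still so for the second after the job is handed in, with the robot touching nothing.
It also fails if it takes over 134 s, if anything falls off the work surface, if the arm or the gripper's body presses on something with over 40 N, if the wrist force passes 120 N, or if a joint passes its speed limit or range.

## Robot

A 6-joint arm with a two-finger parallel gripper is mounted at the origin on the work surface. World frame = base frame: x ahead of the robot, y to its left, z up, the work surface at z = 0. Lengths are in m, angles in degrees, forces in N, time in s.
With the tool pointing down it reaches from about 0.275 to 0.875 m from the base axis. Payload 12.5 kg.
Tool frame: the origin (TCP) lies at the very end of the fingers, on their centre line; the grasp point (between the pads) lies 19 mm behind it; z points along the fingers, y is the line along which they close (so a half turn about z gives the same grasp; the last joint's range is limited). The gripper opens to 85 mm and grips with 20 to 120 N. Pads are 22 mm wide; open, the fingers measure 114 mm over their backs; the gripper's body (76 mm by 85 mm) begins 54 mm behind the grasp point. The pads swing forward as they close: fully open they stand 13 mm farther back than shut.
Start: joints at [-81.967, 20.094, 94.641, -0, 65.266, -4.847], TCP at [0.123, -0.536, 0.231] pointing down, gripper open.
Joint ranges: [-157.81, 157.81], [-45, 120.19], [0.68, 151.7], [-89.99, 269.99], [4.06, 180], [-164.3, 164.3]. Speed limits (degrees/s): [127.2, 127.2, 159.86, 180, 180, 180].

## Interface

Orientations are given as [roll, pitch, yaw] about the fixed x, y, z axes, in that order (R = Rz(yaw) Ry(pitch) Rx(roll)).
In Python, from cell import r gives the robot as it stands.
- The arm moves only by the shell command python3 -m inch 'ROWS' [FORCE]. ROWS is JSON, a list of rows, each a list of 5 numbers: the opening, from -1 (shut) to 1 (fully open), then the shift along the tool's x, y, z in cm, then the turn about the tool's z in rad. In form: [[gripper, tx, ty, tz, turn], ...]. A call has 1 to 8 rows; each row shifts and turns the commanded pose from where the row before left it, along the tool's axes as they then stand; what a row does not reach is not made up. A row lasts 1/10 s, in which the tool goes at most 50 mm and 8.59 degrees, less where a joint would pass 70% of its speed; a pose out of reach is approached as far as the arm can. A call with a gripper value outside its range is refused whole. The fingers move at their own pace and stop on an object; FORCE is the grip in N (left out, the last holds). Time passes only in rows, so rows that do not move let the fingers close. It gives the time, the measured TCP pose, the force, the opening and the grip force at its end, in the units of the state.
- r.get_obs(): the state, without advancing time (a new reading comes with each control period).
- r.read_camera(name): name is "scene" or "top" or "wrist"; returns the picture (384x512x3 uint8, red, green, blue); there is no depth.
- r.camera_params(name): a dict with "fx", "fy", "cx", "cy" (pixels), "rvec" (rotation vector, rad) and "tvec" (3), from world to camera coordinates, as OpenCV has them; the wrist camera has in their place "hand_eye" (4x4, takes a point from camera to tool coordinates, whose origin is the TCP and whose axes are the flange's). Camera axes: x right, y down, z forward; pixel columns grow to the right and rows downward; lengths in m; the calibration is good to about 2 mm. A picture is of the moment at which its call begins: read the wrist's pose just before it. camera_params takes no time and is no camera call.
- r.finish_job(): hands the job in; it is judged then, once.
The state is a dict: "time": time; "joint_positions": joint angles; "joint_velocities": joint speeds; "joint_torque": joint torques, N m; "tool_pos": TCP position; "tool_rot": TCP orientation; "contact_force": force on the tool from outside, world axes, zero at the start; "ft_torque": the same for the moment, N m; "grip_width": finger opening in m; "grip_force": force on a finger pad.
Only numpy, scipy, OpenCV 4.12 (cv2) and the standard library are available. Lean on these libraries where they do the work, as an engineer would, in place of code of your own. Each camera call takes 0.05 s, during which the arm holds its last target. There are 200 camera calls.

## Working session

There is one attempt and no reset: what is moved stays moved. The work goes in short steps, Python scripts to look and compute and a shell command to move; the robot and the scene stay as the last step left them, time stands still between calls to the robot, and variables do not carry over. Pictures are saved under pics/ and viewed, at most 14 in all, crops included, and the job is handed in when it is done.

```bash
mkdir -p pics; ls; python3 - <<'E'
from cell import r
import cv2
o=r.get_obs(); print(o['time'],o['tool_pos'],o['tool_rot'],o['grip_width'])
for n in ('top','scene'):
    p=r.camera_params(n); print(n,p)
    cv2.imwrite(f'pics/{n}0.png',cv2.resize(r.read_camera(n)[:,:,::-1],(800,600),interpolation=cv2.INTER_CUBIC))
print(r.camera_params('wrist'))
E
```

```text
pics
0.0 [ 0.12258781 -0.53582541  0.23075797] [-1.79933865e+02 -4.83667956e-03  1.28821459e+01] 0.0854315976866762
top {'fx': 436.8937867000244, 'fy': 436.8937867000244, 'cx': 257.0883994648194, 'cy': 187.15697017843587, 'rvec': array([ 2.18378429, -2.17611059,  0.09570656]), 'tvec': array([-0.0062508 ,  0.52353521,  1.10309972])}
scene {'fx': 474.658694864008, 'fy': 474.658694864008, 'cx': 261.5124170150376, 'cy': 189.25233152905523, 'rvec': array([ 2.40209435,  0.86545218, -0.26119089]), 'tvec': array([-0.40808285, -0.24877008,  1.22374759])}
{'fx': 298.1160398495429, 'fy': 298.1160398495429, 'cx': 257.77473646045837, 'cy': 191.04559432021688, 'hand_eye': array([[ 4.87799830e-04, -9.57929585e-01, -2.87002914e-01,
         7.31639331e-02],
       [ 9.99999334e-01,  1.67151995e-04,  1.14172940e-03,
        -8.57070908e-04],
       [-1.04572326e-03, -2.87003280e-01,  9.57929029e-01,
        -1.42620146e-01],
       [ 0.00000000e+00,  0.00000000e+00,  0.00000000e+00,
         1.00000000e+00]])}
```

View pics/top0.png

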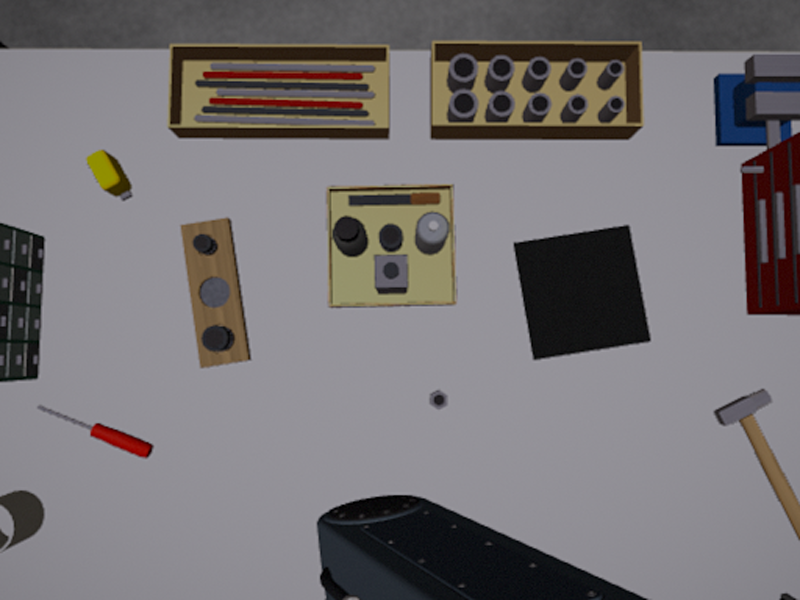

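View pics/scene0.png

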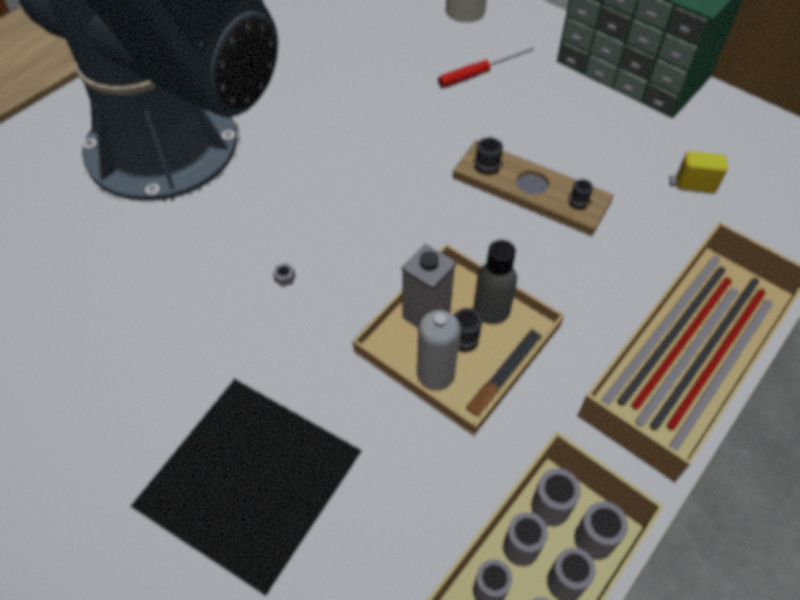

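The top view shows the flat with rim corners at about (328,186), (454,185), (456,305), (330,306). The bottle is at (350,237), the can at (432,230), the tin at (391,272) and the socket at (391,237). The mat is on the right with corners (515,243), (629,226), (650,341), (534,359), and the board is on the left with its hole at (214,292).

```bash
cat > h.py <<'E'
from cell import r
import cv2, numpy as np
def cam(n):
    if n=='wrist':
        p=r.camera_params(n);o=r.get_obs()
        from scipy.spatial.transform import Rotation as R
        T=np.eye(4);T[:3,:3]=R.from_euler('xyz',o['tool_rot'],degrees=True).as_matrix();T[:3,3]=o['tool_pos']
        E=np.linalg.inv(T@p['hand_eye']);return p,E[:3,:3],E[:3,3]
    p=r.camera_params(n);return p,cv2.Rodrigues(p['rvec'])[0],p['tvec']
def unproj(c,uv,z):
    p,Rm,t=c;uv=np.atleast_2d(uv)
    d=np.c_[(uv[:,0]-p['cx'])/p['fx'],(uv[:,1]-p['cy'])/p['fy'],np.ones(len(uv))]@Rm
    C=-Rm.T@t
    return C+d*((z-C[2])/d[:,2])[:,None]
def proj(c,P):
    p,Rm,t=c;q=np.atleast_2d(P)@Rm.T+t
    return np.c_[q[:,0]/q[:,2]*p['fx']+p['cx'],q[:,1]/q[:,2]*p['fy']+p['cy']]
def rect(c,uv,z,s=1/1.5625): 
    P=unproj(c,np.array(uv)*s,z)[:,:2]
    e=P[[1,2,3,0]]-P
    return P.mean(0),np.degrees(np.arctan2(e[:,1],e[:,0])),np.linalg.norm(e,axis=1)
E
python3 - <<'E'
from h import *
c=cam('top');np.set_printoptions(precision=4,suppress=True)
print('flat',rect(c,[(328,186),(454,185),(456,305),(330,306)],.03))
print('mat',rect(c,[(515,243),(629,226),(650,341),(534,359)],.004))
print('board',rect(c,[(181,225),(229,218),(249,360),(202,367)],.02))
for n,uv,z in [('hole',(214,292),.02),('bottlecap',(349,230),.139),('canTop',(433,225),.139),('tincap',(391,270),.136),('sockTop',(391,236),.059),('sS',(204,243),.055),('sL',(215,338),.06)]:
    print(n,unproj(c,np.array(uv)/1.5625,z)[0])
im=r.read_camera('top');cv2.imwrite('pics/topc.png',cv2.resize(im[105:245,200:300,::-1],None,fx=4.2,fy=4.2,interpolation=cv2.INTER_CUBIC))
im=r.read_camera('top');cv2.imwrite('pics/topd.png',cv2.resize(im[130:240,110:165,::-1],None,fx=5,fy=5,interpolation=cv2.INTER_CUBIC))
E
```

```text
flat (array([0.6011, 0.0118]), array([ -89.2944, -179.2376,   90.662 ,    1.6522]), array([0.209 , 0.1995, 0.2059, 0.1994]))
mat (array([ 0.5272, -0.3068]), array([ -81.2351, -171.1294,   98.9428,    8.6306]), array([0.1955, 0.1962, 0.1963, 0.1968]))
board (array([0.5235, 0.3033]), array([ -81.3314, -170.7038,   98.6514,   10.018 ]), array([0.0804, 0.2383, 0.0774, 0.2384]))
hole [0.5233 0.3053 0.02  ]
bottlecap [0.6066 0.0747 0.139 ]
canTop [ 0.6146 -0.0503  0.139 ]
tincap [0.5473 0.012  0.136 ]
sockTop [0.6113 0.0132 0.059 ]
sS [0.5994 0.3139 0.055 ]
sL [0.4469 0.2908 0.06  ]
```

View pics/topc.png

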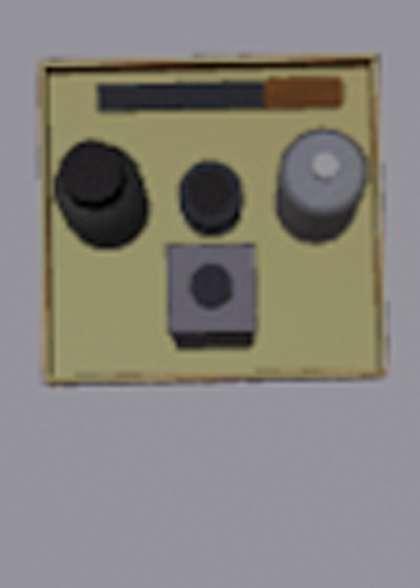

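View pics/topd.png

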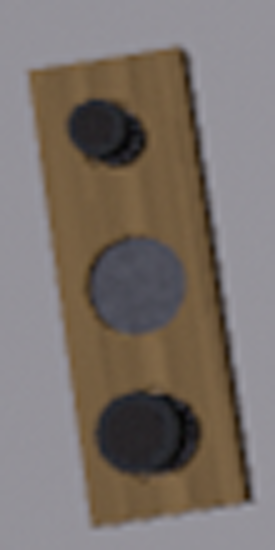

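The crops give finer positions. In crop c the flat corners are (40,60), (378,54), (386,376), (44,383), with the cap at (95,180), nozzle at (325,165), tin cap at (211,286) and socket top at (210,190). In crop d the hole is at (138,285), and the board's own sockets are at (97,127) and (140,432).

```bash
python3 - <<'E'
from h import *
np.set_printoptions(precision=4,suppress=True)
c=cam('top')
u=lambda l:np.array(l)/4.2+[200,105]
d=lambda l:np.array(l)/5+[110,130]
F,a,s=rect(c,u([(40,60),(378,54),(386,376),(44,383)]),.03,1);print('flat',F,a,s)
B,a,s=rect(c,d([(29,71),(183,47),(253,500),(92,525)]),.02,1);print('board',B,a,s)
for n,uv,z in [('cap',(95,180),.139),('noz',(325,165),.139),('tincap',(211,286),.136),('sock',(210,190),.059)]:
    print(n,unproj(c,u(uv),z)[0])
for n,uv,z in [('hole',(138,285),.02),('sS',(97,127),.055),('sL',(140,432),.06)]: print(n,unproj(c,d(uv),z)[0])
y=np.radians(1.0);R=np.array([[np.cos(y),-np.sin(y)],[np.sin(y),np.cos(y)]])
for q in [(.01,0),(-.055,0),(.01,.065),(.01,-.065)]: print(q,F+R@q)
E
```

```text
flat [0.6015 0.0129] [ -88.7224 -178.7708   91.3814    1.4155] [0.2086 0.1992 0.2079 0.1996]
board [0.5236 0.3031] [ -80.7595 -169.9521   99.0077    9.5171] [0.0807 0.2381 0.0829 0.2378]
cap [0.605  0.0764 0.139 ]
noz [ 0.6139 -0.0509  0.139 ]
tincap [0.5466 0.012  0.136 ]
sock [0.6133 0.0138 0.059 ]
hole [0.523  0.3036 0.02  ]
sS [0.5997 0.3168 0.055 ]
sL [0.4467 0.2899 0.06  ]
(0.01, 0) [0.6115 0.013 ]
(-0.055, 0) [0.5465 0.0119]
(0.01, 0.065) [0.6104 0.078 ]
(0.01, -0.065) [ 0.6126 -0.052 ]
```

```bash
cat > to.py <<'E'
import sys; from cell import r; import numpy as np
# usage: to.py x y z psi  -> remaining shift in tool axes (cm, after any turn done) and turn
x,y,z,p=map(float,sys.argv[1:5]); o=r.get_obs(); t=o['tool_pos']; psi=o['tool_rot'][2]
a=np.radians(float(sys.argv[5]) if len(sys.argv)>5 else psi); dx,dy=x-t[0],y-t[1]
print('tx %.2f ty %.2f tz %.2f cm turn %.3f'%(100*(dx*np.cos(a)+dy*np.sin(a)),100*(dx*np.sin(a)-dy*np.cos(a)),100*(t[2]-z),np.radians((psi-p+180)%360-180)),
 't %.1f w %.4f gf %.0f'%(o['time'],o['grip_width'],o['grip_force']),np.round(t,4),np.round(o['tool_rot'],2),np.round(o['contact_force'],1))
E
python3 -m inch '[[1,0,0,0,-0.137],[1,0,0,0,-0.137],[1,0,0,0,-0.137],[1,0,0,0,-0.137],[1,0,0,0,-0.137]]'
python3 -m inch '[[1,0,0,0,-0.137],[1,0,0,0,-0.137],[1,0,0,0,-0.137],[1,0,0,0,-0.137],[1,0,0,0,-0.137]]'
python3 -m inch '[[1,3.3,3.5,0,0],[1,3.3,3.5,0,0],[1,3.3,3.5,0,0],[1,3.3,3.5,0,0],[1,3.3,3.5,0,0],[1,3.3,3.5,0,0],[1,3.3,3.5,0,0]]'
python3 -m inch '[[1,3.3,3.5,0,0],[1,3.3,3.5,0,0],[1,3.3,3.5,0,0],[1,3.3,3.5,0,0],[1,3.3,3.5,0,0],[1,3.3,3.5,0,0],[1,0,0,0,0],[1,0,0,0,0]]'
python3 to.py .6128 -.0523 .075 91.3
```

```text
time: 0.7
tool_pos: [0.1226, -0.536, 0.2311]
tool_rot: [-180.0, -0.0, 52.4]
contact_force: [0.5, 0.3, 0.3]
grip_width: 0.0854
grip_force: 0.0
time: 1.2
tool_pos: [0.1226, -0.536, 0.2311]
tool_rot: [-180.0, -0.0, 91.7]
contact_force: [-0.5, 0.5, 0.1]
grip_width: 0.0854
grip_force: 0.0
time: 1.9
tool_pos: [0.3631, -0.2977, 0.2314]
tool_rot: [180.0, 0.0, 91.4]
contact_force: [-0.5, -1.1, -0.4]
grip_width: 0.0856
grip_force: 0.0
time: 2.7
tool_pos: [0.5672, -0.0957, 0.2307]
tool_rot: [-179.9, -0.0, 91.5]
contact_force: [-0.5, -0.0, -0.2]
grip_width: 0.0851
grip_force: 0.0
tx 4.22 ty 4.67 tz 15.57 cm turn 0.003 t 2.7 w 0.0851 gf 0 [ 0.5672 -0.0957  0.2307] [-1.7994e+02 -1.0000e-02  9.1480e+01] [-0.5 -0.  -0.2]
```

```bash
python3 - <<'E'
from h import *
im=r.read_camera('wrist');cv2.imwrite('pics/w1.png',cv2.resize(im[:,:,::-1],(800,600),interpolation=cv2.INTER_CUBIC))
E
```

```text
(no output)
```

View pics/w1.png

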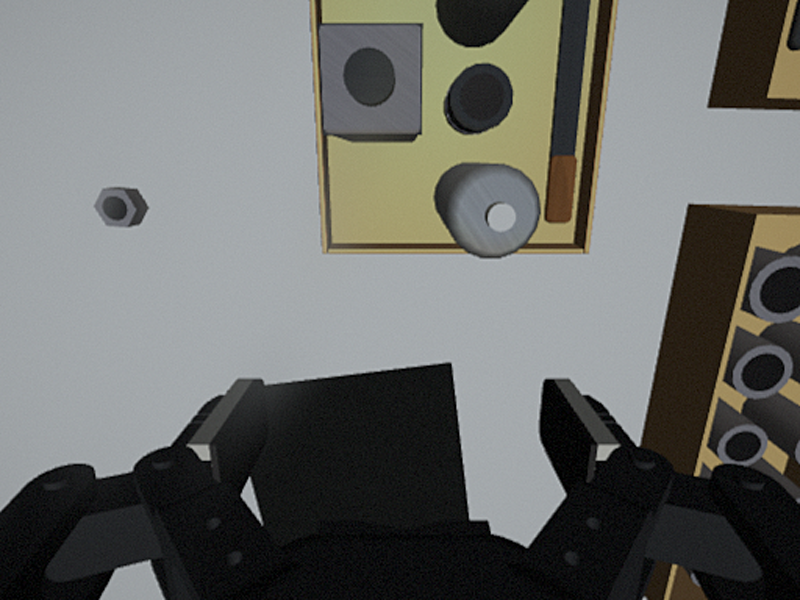

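The wrist view shows the can nozzle at (501,217), the tin cap at (369,77), the socket top at (479,96), and rim corners at (323,253) and (589,252).

```bash
python3 - <<'E'
from h import *
c=cam('wrist')
for n,uv,z in [('noz',(501,217),.139),('tincap',(369,77),.136),('sock',(479,95),.059),('c1',(323,253),.03),('c2',(589,252),.03)]:
    print(n,unproj(c,np.array(uv)/1.5625,z)[0])
E
python3 to.py .6128 -.0523 .075 91.3
```

```text
noz [ 0.61451043 -0.04937229  0.139     ]
tincap [0.548133   0.01334015 0.136     ]
sock [0.61129515 0.01640554 0.059     ]
c1 [ 0.50675318 -0.09185612  0.03      ]
c2 [ 0.70559951 -0.08614429  0.03      ]
tx 4.31 ty 4.72 tz 15.59 cm turn 0.002 t 2.8 w 0.0853 gf 0 [ 0.5667 -0.0965  0.2309] [-179.94   -0.     91.4 ] [-0.5  0.1  0. ]
```

```bash

python3 -m inch '[[1,2.2,2.4,0,0],[1,2.2,2.4,0,0],[1,0,0,0,0],[1,0,0,4,0],[1,0,0,4,0],[1,0,0,4,0],[1,0,0,2,0],[1,0,0,1.6,0]]' >/dev/null
python3 -m inch '[[1,0,0,0,0],[1,0,0,0,0]]' 50 
python3 to.py .6137 -.051 .075 91.3
```

```text
time: 3.75
tool_pos: [0.6144, -0.0519, 0.0763]
tool_rot: [179.9, 0.0, 91.3]
contact_force: [0.0, -0.5, 0.9]
grip_width: 0.0852
grip_force: 0.0
tx 0.09 ty -0.07 tz 0.13 cm turn 0.001 t 3.8 w 0.0852 gf 0 [ 0.6144 -0.0519  0.0763] [1.7994e+02 1.0000e-02 9.1330e+01] [ 0.  -0.5  0.9]
```

Close, then lift gently.

```bash

python3 -m inch '[[-1,0,0,0,0],[-1,0,0,0,0],[-1,0,0,0,0],[-1,0,0,0,0],[-1,0,0,0,0],[-1,0,0,0,0],[-1,0,0,0,0],[-1,0,0,0,0]]' 50 >/dev/null
python3 to.py .6137 -.051 .075 91.3
python3 -m inch '[[-1,0,0,-0.5,0],[-1,0,0,-1.5,0],[-1,0,0,-2,0],[-1,0,0,-2,0],[-1,0,0,-1.5,0],[-1,0,0,-0.5,0],[-1,0,0,0,0]]' 
python3 to.py .58 -.36 .076 91.3
```

```text
tx 0.03 ty -0.10 tz 0.16 cm turn 0.002 t 4.5 w 0.0509 gf 51 [ 0.6147 -0.0513  0.0766] [1.799e+02 2.000e-02 9.139e+01] [-1.1  0.1  6.4]
time: 5.25
tool_pos: [0.6143, -0.0512, 0.156]
tool_rot: [179.9, 0.0, 91.4]
contact_force: [-0.2, -0.6, -2.9]
grip_width: 0.0507
grip_force: 52.8
tx -30.79 ty -4.17 tz 8.00 cm turn 0.001 t 5.2 w 0.0507 gf 53 [ 0.6143 -0.0512  0.156 ] [1.7994e+02 1.0000e-02 9.1380e+01] [-0.2 -0.6 -2.9]
```

```bash

python3 -m inch '[[-1,-1.5,-0.2,0,0],[-1,-2.5,-0.3,0,0],[-1,-3.5,-0.5,0,0],[-1,-4,-0.5,0,0],[-1,-4,-0.5,0,0],[-1,-4,-0.5,0,0],[-1,-4,-0.5,0,0],[-1,-3,-0.5,0,0]]' >/dev/null
python3 -m inch '[[-1,-2.5,-0.4,0,0],[-1,-1.2,-0.2,0,0],[-1,-0.6,-0.1,0,0],[-1,0,0,1,0],[-1,0,0,2,0],[-1,0,0,2,0],[-1,0,0,2,0],[-1,0,0,0.5,0]]'
python3 to.py .58 -.36 .077 91.3
```

```text
time: 6.85
tool_pos: [0.5786, -0.3579, 0.0772]
tool_rot: [-179.8, -0.2, 91.5]
contact_force: [-0.1, 0.4, -2.5]
grip_width: 0.0512
grip_force: 52.8
tx -0.21 ty 0.13 tz 0.02 cm turn 0.003 t 6.8 w 0.0512 gf 53 [ 0.5786 -0.3579  0.0772] [-1.7979e+02 -1.7000e-01  9.1450e+01] [-0.1  0.4 -2.5]
```

```bash

python3 -m inch '[[-1,0,0,0,0],[-1,0,0,0,0]]' >/dev/null; python3 to.py .58 -.36 .0765 91.3
python3 -m inch '[[-1,0,0,0.1,0],[-1,0,0,0,0],[0.2,0,0,0,0],[0.5,0,0,0,0],[0.7,0,0,0,0],[0.7,0,0,0,0]]'

```

```text
tx -0.01 ty -0.01 tz 0.46 cm turn 0.002 t 7.0 w 0.0514 gf 53 [ 0.5801 -0.3599  0.0811] [1.7995e+02 4.0000e-02 9.1410e+01] [-0.6 -0.3 -2.9]
time: 7.65
tool_pos: [0.5797, -0.3603, 0.0797]
tool_rot: [180.0, 0.0, 91.4]
contact_force: [-0.7, 0.8, -0.5]
grip_width: 0.0727
grip_force: 0.0
```

```bash

python3 -m inch '[[0.7,0,0,-1,0],[0.7,0,0,-3,0],[0.7,0,0,-4,0],[0.7,0,0,-4,0],[1,0,0,0,0]]' >/dev/null
python3 -m inch '[[1,4.6,-0.3,0,0],[1,4.6,-0.3,0,0],[1,4.6,-0.3,0,0],[1,4.6,-0.3,0,0],[1,4.6,-0.3,0,0],[1,4.6,-0.3,0,0],[1,4.6,-0.3,0,0],[1,4.6,-0.3,0,0]]' >/dev/null
python3 -m inch '[[1,0,0,0,0.143],[1,0,0,0,0.143],[1,0,0,0,0.143],[1,0,0,0,0.143],[1,0,0,0,0.143],[1,0,0,0,0.143],[1,0,0,0,0.143]]' >/dev/null
python3 -m inch '[[1,0,0,0,0.143],[1,0,0,0,0.143],[1,0,0,0,0.143],[1,0,0,0,0.143],[1,0,0,0,0],[1,0,0,0,0]]' >/dev/null
python3 to.py .547 .012 .075 1.3
python3 - <<'E'
from h import *
a=cv2.resize(r.read_camera('top')[:,:,::-1],None,fx=1.2,fy=1.2);b=cv2.resize(r.read_camera('wrist')[:,:,::-1],None,fx=.35,fy=.35)
b=cv2.copyMakeBorder(b,0,a.shape[0]-b.shape[0],0,0,0);cv2.imwrite('pics/s2.png',np.hstack([a,b]))
E
```

```text
tx 0.04 ty -0.48 tz 12.44 cm turn 0.003 t 10.2 w 0.0854 gf 0 [0.5467 0.0072 0.1994] [ 1.80e+02 -1.00e-02  1.49e+00] [-0.2 -0.6  0.5]
```

View pics/s2.png

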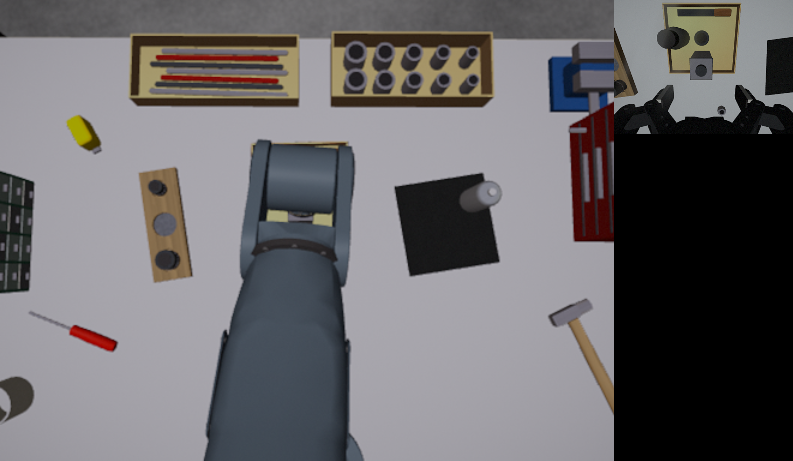

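The can stands upright on the mat, and the tin is still in place. Next is the tin.

```bash

python3 -m inch '[[1,0,-0.5,0,0],[1,0,0,2,0],[1,0,0,4,0],[1,0,0,4,0],[1,0,0,1.5,0],[1,0,0,0.8,0],[1,0,0,0,0],[1,0,0,0,0]]' >/dev/null
python3 to.py .547 .012 .075 1.3
python3 -m inch '[[-1,0,0,0,0],[-1,0,0,0,0],[-1,0,0,0,0],[-1,0,0,0,0],[-1,0,0,0,0],[-1,0,0,0,0],[-1,0,0,0,0],[-1,0,0,0,0]]' 50 >/dev/null
python3 to.py .547 .012 .075 1.3
python3 -m inch '[[-1,0,0,-0.5,0],[-1,0,0,-1.5,0],[-1,0,0,-2,0],[-1,0,0,-2,0],[-1,0,0,-1.5,0],[-1,0,0,-0.5,0],[-1,0,0,0,0],[-1,0,0,0,0]]' 
python3 to.py .47 -.305 .076 1.3
```

```text
tx -0.02 ty 0.03 tz 0.23 cm turn -0.000 t 11.2 w 0.0856 gf 0 [0.5472 0.0123 0.0773] [ 1.80e+02 -8.00e-02  1.27e+00] [0.4 0.7 0.1]
tx -0.00 ty 0.03 tz 0.21 cm turn -0.001 t 11.9 w 0.0492 gf 51 [0.547  0.0123 0.0771] [-1.80e+02 -7.00e-02  1.25e+00] [-1.2  2.1  5.8]
time: 12.75
tool_pos: [0.5461, 0.0122, 0.1555]
tool_rot: [-180.0, 0.1, 1.3]
contact_force: [0.2, 0.7, -3.6]
grip_width: 0.0496
grip_force: 52.6
tx -8.30 ty 31.55 tz 7.95 cm turn -0.001 t 12.8 w 0.0496 gf 53 [0.5461 0.0122 0.1555] [-1.80e+02  8.00e-02  1.25e+00] [ 0.2  0.7 -3.6]
```

```bash

python3 -m inch '[[-1,-0.4,1.5,0,0],[-1,-0.7,2.5,0,0],[-1,-0.9,3.5,0,0],[-1,-1.1,4,0,0],[-1,-1.1,4,0,0],[-1,-1.1,4,0,0],[-1,-1,4,0,0],[-1,-0.9,3.5,0,0]]' >/dev/null
python3 -m inch '[[-1,-0.6,2.5,0,0],[-1,-0.3,1.3,0,0],[-1,-0.2,0.7,0,0],[-1,0,0,1,0],[-1,0,0,2,0],[-1,0,0,2,0],[-1,0,0,2,0],[-1,0,0,0.6,0]]' >/dev/null
python3 -m inch '[[-1,0,0,0,0],[-1,0,0,0,0]]' >/dev/null; python3 to.py .47 -.305 .077 1.3
```

```text
tx -0.10 ty 0.06 tz 0.39 cm turn -0.000 t 14.6 w 0.0491 gf 53 [ 0.471  -0.3044  0.0809] [ 1.7997e+02 -4.0000e-02  1.2800e+00] [ 1.   0.1 -3.4]
```

```bash

python3 -m inch '[[-1,0,0,0.3,0],[-1,0,0,0,0],[-1,0,0,0,0],[0.2,0,0,0,0],[0.5,0,0,0,0],[0.7,0,0,0,0],[0.7,0,0,0,0]]'
python3 to.py .47 -.305 .077 1.3
python3 -m inch '[[0.7,0,0,-1,0],[0.7,0,0,-3,0],[0.7,0,0,-4,0],[0.7,0,0,-4,0],[1,0,0,0,0]]' >/dev/null
python3 to.py .609 .077 .0975 91.3
```

```text
time: 15.25
tool_pos: [0.4707, -0.3047, 0.0775]
tool_rot: [180.0, -0.0, 1.2]
contact_force: [0.1, 0.2, 0.4]
grip_width: 0.0725
grip_force: 0.0
tx -0.07 ty 0.03 tz 0.05 cm turn -0.001 t 15.2 w 0.0725 gf 0 [ 0.4707 -0.3047  0.0775] [ 1.7998e+02 -3.0000e-02  1.2500e+00] [0.1 0.2 0.4]
tx 14.49 ty -37.99 tz 10.59 cm turn -1.572 t 15.8 w 0.0842 gf 0 [ 0.4724 -0.306   0.2034] [179.66  -0.42   1.25] [ 0.5 -0.2 -0.5]
```

```bash

python3 -m inch '[[1,1.45,-3.8,0,0],[1,1.45,-3.8,0,0],[1,1.45,-3.8,0,0],[1,1.45,-3.8,0,0],[1,1.45,-3.8,0,0],[1,1.45,-3.8,0,0],[1,1.45,-3.8,0,0],[1,1.45,-3.8,0,0]]' >/dev/null
python3 -m inch '[[1,0,0,0,-0.143],[1,0,0,0,-0.143],[1,0,0,0,-0.143],[1,0,0,0,-0.143],[1,0,0,0,-0.143],[1,0,0,0,-0.143],[1,0,0,0,-0.143]]' >/dev/null
python3 -m inch '[[1,0,0,0,-0.143],[1,0,0,0,-0.143],[1,0,0,0,-0.143],[1,0,0,0,-0.143],[1,0,0,0,0],[1,0,0,0,0]]' >/dev/null
python3 to.py .609 .077 .0975 91.3
python3 - <<'E'
from h import *
print([proj(cam('wrist'),[x,y,.139])[0] for x,y in [(.609,.077)]])
cv2.imwrite('pics/w3.png',r.read_camera('wrist')[:,:,::-1])
E
```

```text
tx 7.45 ty 3.07 tz 9.99 cm turn -0.003 t 17.9 w 0.0855 gf 0 [0.5798 0.0019 0.1974] [-180.     -0.     91.13] [0.3 0.2 0.2]
[array([305.49605899, 100.5293773 ])]
```

View pics/w3.png

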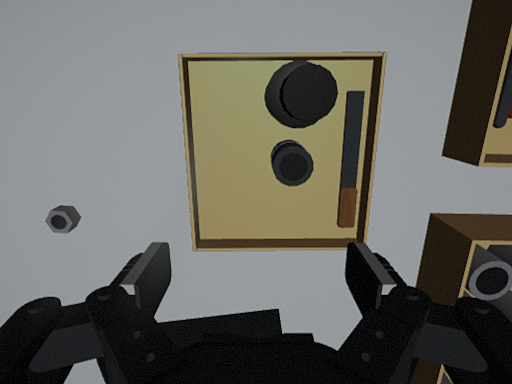

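The cap is at about (309,92), the socket top at (293,166), and the rim corners at (179,54), (385,53), (366,249), (193,250).

```bash
python3 - <<'E'
from h import *
c=cam('wrist')
print(unproj(c,(309,92),.139),unproj(c,(293,166),.059),rect(c,[(179,54),(385,53),(366,249),(193,250)],.03,1))
E
```

```text
[[0.61087517 0.08228863 0.139     ]] [[0.61330722 0.01713587 0.059     ]] (array([0.60358479, 0.01634256]), array([   1.43925438,  -87.82960275, -178.47671563,   91.27306563]), array([0.19639444, 0.20728783, 0.1996418 , 0.20756462]))
```

```bash

python3 -m inch '[[1,3.8,1.6,0,0],[1,3.8,1.6,0,0],[1,0,0,0,0],[1,0,0,3,0],[1,0,0,4,0],[1,0,0,2,0],[1,0,0,0.9,0],[1,0,0,0,0]]' >/dev/null
python3 -m inch '[[1,0,0,0,0]]' >/dev/null
python3 to.py .610 .079 .0985 91.3
python3 -m inch '[[-1,0,0,0,0],[-1,0,0,0,0],[-1,0,0,0,0],[-1,0,0,0,0],[-1,0,0,0,0],[-1,0,0,0,0],[-1,0,0,0,0],[-1,0,0,0,0]]' 50 >/dev/null
python3 -m inch '[[-1,0,0,0,0],[-1,0,0,0,0]]' >/dev/null
python3 to.py .610 .079 .0985 91.3
```

```text
tx 0.05 ty -0.06 tz 0.10 cm turn 0.000 t 18.8 w 0.0855 gf 0 [0.6107 0.0785 0.0995] [179.91  -0.    91.32] [1.1 0.2 0.4]
tx 0.03 ty -0.05 tz 0.04 cm turn 0.001 t 19.8 w 0.0350 gf 50 [0.6105 0.0787 0.0989] [179.93  -0.    91.38] [ 0.  -0.4  5.7]
```

```bash

python3 -m inch '[[-1,0,0,-0.5,0],[-1,0,0,-1.5,0],[-1,0,0,-2.5,0],[-1,0,0,-2.5,0],[-1,0,0,-2,0],[-1,0,0,-1,0],[-1,0,0,0,0]]' 
python3 -m inch '[[-1,-1.5,-0.2,0,0],[-1,-2.5,-0.3,0,0],[-1,-3.5,-0.4,0,0],[-1,-4,-0.5,0,0],[-1,-4,-0.5,0,0],[-1,-4,-0.5,0,0],[-1,-4,-0.4,0,0],[-1,-4,-0.4,0,0]]' >/dev/null
python3 -m inch '[[-1,-3,-0.3,0,0],[-1,-2,-0.2,0,0],[-1,-1,-0.1,0,0],[-1,-0.4,0,1,0],[-1,0,0,2,0],[-1,0,0,2.5,0],[-1,0,0,2.5,0],[-1,0,0,1.5,0]]' >/dev/null
python3 -m inch '[[-1,0,0,0,0],[-1,0,0,0,0]]' >/dev/null; python3 to.py .58 -.26 .099 91.3
```

```text
time: 20.5
tool_pos: [0.6104, 0.0787, 0.1999]
tool_rot: [179.9, -0.0, 91.4]
contact_force: [0.3, 0.4, -2.1]
grip_width: 0.0347
grip_force: 50.2
tx 0.08 ty -0.05 tz 0.47 cm turn 0.002 t 22.3 w 0.0350 gf 51 [ 0.5805 -0.2608  0.1037] [1.7998e+02 1.0000e-02 9.1410e+01] [-0.7  0.3 -1.8]
```

```bash

python3 -m inch '[[-1,0,0,0.4,0],[-1,0,0,0,0],[-1,0,0,0,0],[-0.1,0,0,0,0],[0.2,0,0,0,0],[0.5,0,0,0,0],[0.5,0,0,0,0]]'
python3 to.py .58 -.26 .099 91.3
python3 -m inch '[[0.5,0,0,-1,0],[0.5,0,0,-3,0],[0.5,0,0,-4,0],[0.5,0,0,-3,0],[1,0,0,0,0]]' >/dev/null
python3 to.py .612 .0145 .03 1.3
```

```text
time: 23.0
tool_pos: [0.5802, -0.2612, 0.0995]
tool_rot: [180.0, 0.0, 91.4]
contact_force: [-0.0, -0.6, 0.3]
grip_width: 0.0639
grip_force: 0.0
tx 0.12 ty -0.02 tz 0.05 cm turn 0.001 t 23.0 w 0.0639 gf 0 [ 0.5802 -0.2612  0.0995] [1.7998e+02 1.0000e-02 9.1370e+01] [-0.  -0.6  0.3]
tx 27.57 ty 3.68 tz 18.49 cm turn 1.572 t 23.5 w 0.0766 gf 0 [ 0.5819 -0.2621  0.2149] [179.59   0.23  91.38] [-0.1  1.1 -0.1]
```

```bash

python3 -m inch '[[1,4.6,0.6,0,0],[1,4.6,0.6,0,0],[1,4.6,0.6,0,0],[1,4.6,0.6,0,0],[1,4.6,0.6,0,0],[1,4.6,0.6,0,0]]' >/dev/null
python3 -m inch '[[1,0,0,0,0.143],[1,0,0,0,0.143],[1,0,0,0,0.143],[1,0,0,0,0.143],[1,0,0,0,0.143]]' >/dev/null
python3 -m inch '[[1,0,0,0,0.143],[1,0,0,0,0.143],[1,0,0,0,0.143],[1,0,0,0,0.143],[1,0,0,0,0.143],[1,0,0,0,0],[1,0,0,0,0]]' >/dev/null
python3 to.py .612 .0145 .022 9.5
python3 - <<'E'
from h import *
a=r.read_camera('top')[:,:,::-1][100:260,230:430];a=cv2.resize(a,None,fx=1.8,fy=1.8)
b=cv2.resize(r.read_camera('wrist')[:,:,::-1],(432,324));a=cv2.resize(a,(360,324));cv2.imwrite('pics/s4.png',np.hstack([a,b]))
E
```

```text
tx 0.24 ty 0.15 tz 18.73 cm turn 0.003 t 25.3 w 0.0853 gf 0 [0.6094 0.0156 0.2093] [-1.80e+02  1.00e-02  9.68e+00] [ 0.7 -0.2  0.7]
```

View pics/s4.png

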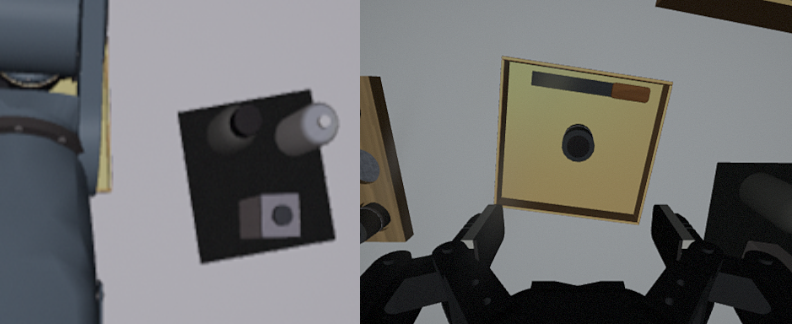

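All three containers stand upright on the mat. Now the socket.

```bash

python3 -m inch '[[1,0.2,0.1,2,0],[1,0,0,4,0],[1,0,0,4,0],[1,0,0,4,0],[1,0,0,2.5,0],[1,0,0,1.5,0],[1,0,0,0.7,0],[1,0,0,0,0]]' >/dev/null
python3 -m inch '[[1,0,0,0,0]]' >/dev/null
python3 to.py .612 .0145 .022 9.5
python3 -m inch '[[-1,0,0,0,0],[-1,0,0,0,0],[-1,0,0,0,0],[-1,0,0,0,0],[-1,0,0,0,0],[-1,0,0,0,0],[-1,0,0,0,0],[-1,0,0,0,0]]' 50 >/dev/null
python3 -m inch '[[-1,0,0,0,0],[-1,0,0,0,0]]' >/dev/null
python3 to.py .612 .0145 .022 9.5
python3 -m inch '[[-1,0,0,-0.5,0],[-1,0,0,-1.5,0],[-1,0,0,-2.5,0],[-1,0,0,-3,0],[-1,0,0,-3,0],[-1,0,0,-2,0],[-1,0,0,-0.5,0],[-1,0,0,0,0]]' 
python3 to.py .523 .3035 .028 9.5
```

```text
tx -0.05 ty 0.04 tz 0.16 cm turn -0.001 t 26.3 w 0.0853 gf 0 [0.6125 0.015  0.0236] [ 1.7998e+02 -1.1000e-01  9.4700e+00] [ 0.3 -0.2  0.6]
tx -0.00 ty 0.04 tz 0.11 cm turn -0.001 t 27.3 w 0.0386 gf 50 [0.612  0.0149 0.0231] [ 1.7999e+02 -4.0000e-02  9.4500e+00] [-1.9 -0.6  5.7]
time: 28.1
tool_pos: [0.6118, 0.015, 0.1531]
tool_rot: [180.0, -0.1, 9.4]
contact_force: [0.0, -0.2, -3.8]
grip_width: 0.0389
grip_force: 50.7
tx -4.02 ty -29.92 tz 12.51 cm turn -0.001 t 28.1 w 0.0389 gf 51 [0.6118 0.015  0.1531] [ 1.7999e+02 -7.0000e-02  9.4400e+00] [ 0.  -0.2 -3.8]
```

```bash

python3 -m inch '[[-1,-0.6,-1.5,0,0],[-1,-1,-2.5,0,0],[-1,-1.5,-3.5,0,0],[-1,-1.5,-4,0,0],[-1,-1.5,-4,0,0],[-1,-1.5,-4,0,0],[-1,-1.5,-4,0,0],[-1,-1.5,-3.5,0,0]]' >/dev/null
python3 -m inch '[[-1,-1,-2,0,0],[-1,-0.4,-0.9,0,0],[-1,0,0,0,0],[-1,0,0,0,0],[-1,0,0,0,0]]' >/dev/null
python3 to.py .523 .3035 .030 9.5
python3 - <<'E'
from h import *
c=cam('wrist');print(c[0]['fx'],proj(c,[.523,.3035,.02]))
np.savez('w5.npz',R=c[1],t=c[2])
cv2.imwrite('pics/w5.png',cv2.resize(r.read_camera('wrist')[:,:,::-1],(800,600),interpolation=cv2.INTER_CUBIC))
E
```

```text
tx 7.96 ty -0.12 tz 12.21 cm turn -0.002 t 29.4 w 0.0392 gf 51 [0.4447 0.2894 0.1521] [1.7999e+02 2.0000e-02 9.3700e+00] [-0.1 -0.9 -3.1]
298.1160398495429 [[257.07724653  94.02425906]]
```

View pics/w5.png

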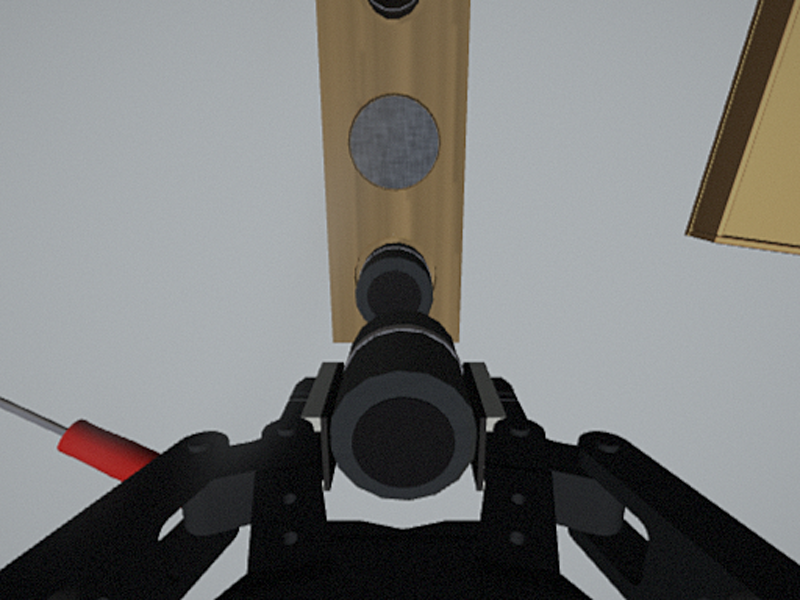

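The hole is at (394.5,142). The held socket's top is centred at about (404,436).

```bash
python3 - <<'E'
from h import *
c=cam('wrist');z=np.load('w5.npz');c=(c[0],z['R'],z['t'])
print(unproj(c,np.array([394.5,142])/1.5625,.02),unproj(c,np.array([404,436])/1.5625,.1521-.0191+.055))
E
```

```text
[[0.52492218 0.3078883  0.02      ]] [[0.44810106 0.29036248 0.188     ]]
```

```bash

python3 -m inch '[[-1,1,0,0,0],[-1,2,-0.1,0,0],[-1,2.2,-0.1,0,0],[-1,1.6,-0.1,0,0],[-1,0.9,0,2,0],[-1,0,0,3,0],[-1,0,0,3,0],[-1,0,0,2.4,0]]' >/dev/null
python3 -m inch '[[-1,0,0,0,0],[-1,0,0,0,0],[-1,0,0,0,0]]' >/dev/null
python3 to.py .523 .3035 .030 9.5
python3 - <<'E'
from h import *
u=proj(cam('scene'),[.523,.3035,.02])[0].astype(int);print(u)
im=r.read_camera('scene')[:,:,::-1];x,y=u-[65,55]
print(x,y);cv2.imwrite('pics/s6.png',cv2.resize(im[y:y+100,x:x+130],None,fx=6,fy=6,interpolation=cv2.INTER_CUBIC))
E
```

```text
tx 0.17 ty 0.29 tz 1.98 cm turn -0.001 t 30.6 w 0.0386 gf 51 [0.5208 0.3061 0.0498] [-1.7996e+02 -1.3000e-01  9.4300e+00] [-0.6 -0.4 -1.1]
[339 116]
274 61
```

View pics/s6.png

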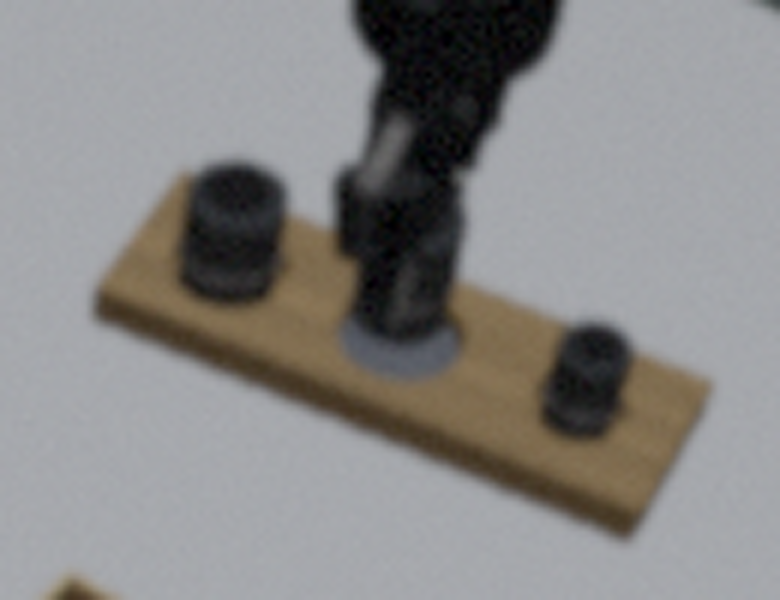

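```bash
python3 - <<'E'
from h import *
c=cam('scene');t=np.linspace(0,6.28,200)
def ring(x,y,z,rad):
    q=(proj(c,np.c_[x+rad*np.cos(t),y+rad*np.sin(t),0*t+z])-[274,61])*6
    return np.round([q[:,0].min(),q[:,0].max(),q[:,1].min(),q[:,1].max()])
for H in [(.523,.3035),(.525,.308),(.5215,.307)]: print('hole',ring(*H,.02,.026))
for S in [(.5208,.3061),(.524,.3066),(.524,.303)]: print('sock',ring(*S,.0307,.02),ring(*S,.0307,.018))
E
```

```text
hole [326. 455. 287. 381.]
hole [336. 465. 283. 377.]
hole [328. 456. 281. 374.]
sock [343. 443. 273. 345.] [348. 438. 277. 342.]
sock [351. 450. 276. 348.] [356. 445. 280. 345.]
sock [346. 445. 281. 354.] [351. 440. 285. 350.]
```

```bash

python3 -m inch '[[-1,0.1,0.15,0,0],[-1,0,0,0.8,0],[-1,0,0,0.5,0],[-1,0,0,0,0],[-1,0,0,0,0]]' >/dev/null
python3 to.py .523 .3035 .0295 9.5
python3 -m inch '[[-1,0,0,0.4,0],[-1,0,0,0,0],[-1,0,0,0,0]]' >/dev/null
python3 to.py .523 .3035 .0295 9.5
```

```text
tx 0.20 ty 0.13 tz 0.56 cm turn -0.001 t 31.1 w 0.0387 gf 51 [0.5208 0.3045 0.0351] [1.7999e+02 3.0000e-02 9.4500e+00] [-0.1 -1.1 -1.9]
tx 0.19 ty 0.13 tz 0.17 cm turn -0.001 t 31.4 w 0.0387 gf 51 [0.5209 0.3045 0.0312] [1.80e+02 1.00e-02 9.45e+00] [-0.8 -0.8 -2.1]
```

```bash

python3 -m inch '[[-1,0,0,0.15,0],[-1,0,0,0,0],[-1,0,0,0,0]]' >/dev/null
python3 to.py .523 .3035 .0295 9.5
python3 -m inch '[[-1,0,0,0,0],[-0.2,0,0,0,0],[0.1,0,0,0,0],[0.4,0,0,0,0],[0.4,0,0,0,0],[0.4,0,0,0,0]]' 
python3 -m inch '[[0.4,0,0,-1,0],[0.4,0,0,-2,0],[0.4,0,0,-4,0],[0.4,0,0,-4,0],[0.4,0,0,-4,0],[1,0,0,-1,0],[1,-3,3,0,0],[1,-3,4,0,0]]' >/dev/null
python3 -m inch '[[1,0,0,0,0],[1,0,0,0,0]]' >/dev/null
python3 to.py .5802 -.2612 .0995 91.3
python3 - <<'E'
from h import *
im=r.read_camera('scene')[:,:,::-1];a=cv2.resize(im[61:161,274:404],None,fx=4,fy=4,interpolation=cv2.INTER_CUBIC)
b=r.read_camera('wrist')[:,:,::-1];b=cv2.resize(b,(260,195));b=cv2.copyMakeBorder(b,0,205,0,0,0)
cv2.imwrite('pics/s7.png',np.hstack([a,b]))
E
```

```text
tx 0.19 ty 0.13 tz 0.03 cm turn -0.001 t 31.7 w 0.0387 gf 51 [0.5209 0.3045 0.0298] [-180.     -0.      9.44] [-0.2 -0.4 -2.2]
time: 32.3
tool_pos: [0.521, 0.3045, 0.0299]
tool_rot: [-180.0, -0.0, 9.4]
contact_force: [-0.5, 0.6, -0.9]
grip_width: 0.0597
grip_force: 0.0
tx 2.64 ty 49.73 tz 9.07 cm turn -1.430 t 33.3 w 0.0854 gf 0 [0.4731 0.2251 0.1902] [-1.7999e+02 -3.0000e-02  9.3700e+00] [0.5 0.6 0.8]
```

View pics/s7.png

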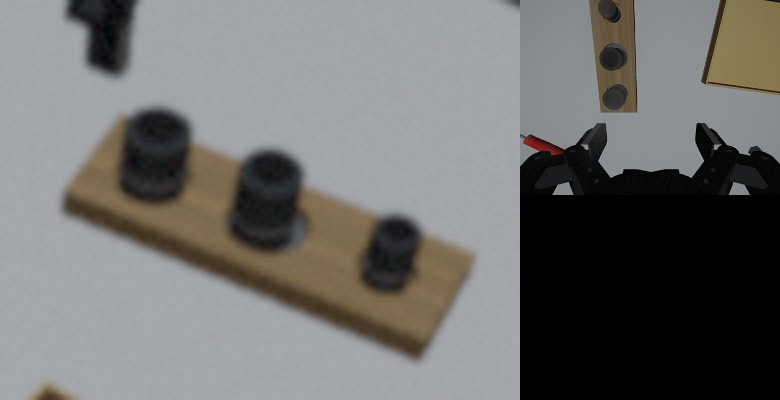

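The socket is seated upright in the middle hole, and the other two sockets are standing. Now the bottle goes back.

```bash

python3 -m inch '[[1,0,0,0,-0.143],[1,0,0,0,-0.143],[1,0,0,0,-0.143],[1,0,0,0,-0.143],[1,0,0,0,-0.143]]' >/dev/null
python3 -m inch '[[1,0,0,0,-0.143],[1,0,0,0,-0.143],[1,0,0,0,-0.143],[1,0,0,0,-0.143],[1,0,0,0,-0.143],[1,0,0,0,0],[1,0,0,0,0]]' >/dev/null
python3 -m inch '[[1,-4.4,0.9,0,0],[1,-4.4,0.9,0,0],[1,-4.4,0.9,0,0],[1,-4.4,0.9,0,0],[1,-4.4,0.9,0,0],[1,-4.4,0.9,0,0],[1,-4.4,0.9,0,0],[1,-4.4,0.9,0,0]]' >/dev/null
python3 -m inch '[[1,-4.4,0.8,0,0],[1,-4.4,0.8,0,0],[1,-4.4,0.8,0,0],[0.5,0,0,0,0],[0.5,0,0,0,0],[0.5,0,0,0,0]]' >/dev/null
python3 to.py .5802 -.2612 .0995 91.37
```

```text
tx -0.63 ty -0.07 tz 9.01 cm turn -0.001 t 36.0 w 0.0639 gf 0 [ 0.5808 -0.2549  0.1896] [-1.7997e+02 -3.0000e-02  9.1320e+01] [-0.3  0.4 -0.4]
```

```bash

python3 -m inch '[[0.5,-0.6,-0.1,0,0],[0.5,0,0,1,0],[0.5,0,0,3,0],[0.5,0,0,3,0],[0.5,0,0,1.5,0],[0.5,0,0,0.5,0],[0.5,0,0,0,0],[0.5,0,0,0,0]]' >/dev/null
python3 to.py .5802 -.2612 .0995 91.37
python3 -m inch '[[-1,0,0,0,0],[-1,0,0,0,0],[-1,0,0,0,0],[-1,0,0,0,0],[-1,0,0,0,0],[-1,0,0,0,0],[-1,0,0,0,0],[-1,0,0,0,0]]' 50 >/dev/null
python3 to.py .5802 -.2612 .0995 91.37
python3 -m inch '[[-1,0,0,-0.5,0],[-1,0,0,-1.5,0],[-1,0,0,-2.5,0],[-1,0,0,-2.5,0],[-1,0,0,-2,0],[-1,0,0,-1,0],[-1,0,0,0,0]]' 
python3 to.py .6105 .0787 .0990 91.37
```

```text
tx 0.11 ty -0.04 tz 0.15 cm turn 0.000 t 36.8 w 0.0639 gf 0 [ 0.5806 -0.2622  0.101 ] [1.7991e+02 5.0000e-02 9.1380e+01] [ 0.2 -0.2  0.5]
tx 0.11 ty -0.03 tz 0.14 cm turn 0.000 t 37.6 w 0.0353 gf 50 [ 0.5805 -0.2623  0.1009] [1.7991e+02 5.0000e-02 9.1370e+01] [ 0.1 -0.2  6.8]
time: 38.3
tool_pos: [0.5804, -0.2622, 0.2015]
tool_rot: [179.9, 0.1, 91.4]
contact_force: [-0.1, 0.2, -3.4]
grip_width: 0.0349
grip_force: 50.1
tx 34.01 ty 3.83 tz 10.25 cm turn 0.000 t 38.3 w 0.0349 gf 50 [ 0.5804 -0.2622  0.2015] [1.7988e+02 7.0000e-02 9.1380e+01] [-0.1  0.2 -3.4]
```

```bash

python3 -m inch '[[-1,1.5,0.2,0,0],[-1,2.5,0.3,0,0],[-1,3.5,0.4,0,0],[-1,4,0.5,0,0],[-1,4,0.5,0,0],[-1,4,0.5,0,0],[-1,4,0.4,0,0],[-1,4,0.4,0,0]]' >/dev/null
python3 -m inch '[[-1,3,0.3,0,0],[-1,2,0.2,0,0],[-1,1,0.1,0,0],[-1,0.4,0,1,0],[-1,0,0,2,0],[-1,0,0,2.5,0],[-1,0,0,2.5,0],[-1,0,0,1.4,0]]' >/dev/null
python3 -m inch '[[-1,0,0,0,0],[-1,0,0,0,0],[-1,0,0,0,0]]' >/dev/null; python3 to.py .6105 .0777 .101 91.37
```

```text
tx -0.00 ty 0.00 tz 0.60 cm turn -0.000 t 40.2 w 0.0346 gf 50 [0.6105 0.0777 0.107 ] [179.89  -0.    91.37] [ 0.3 -0.6 -2.3]
```

```bash

python3 -m inch '[[-1,0,0,0.3,0],[-1,0,0,0.2,0],[-1,0,0,0,0],[-1,0,0,0,0],[-0.1,0,0,0,0],[0.2,0,0,0,0],[0.4,0,0,0,0],[0.4,0,0,0,0]]'
python3 to.py .6105 .0777 .101 91.37
python3 -m inch '[[0.4,0,0,-1,0],[0.4,0,0,-3,0],[0.4,0,0,-4,0],[0.4,0,0,-3,0],[0.4,0,0,0,0]]' >/dev/null
python3 to.py .4707 -.3047 .0775 1.25 1.25
```

```text
time: 41.0
tool_pos: [0.6099, 0.0778, 0.1009]
tool_rot: [180.0, 0.0, 91.4]
contact_force: [-0.1, 1.0, -0.1]
grip_width: 0.0596
grip_force: 0.0
tx -0.02 ty 0.06 tz -0.01 cm turn 0.000 t 41.0 w 0.0596 gf 0 [0.6099 0.0778 0.1009] [179.99   0.    91.37] [-0.1  1.  -0.1]
tx -14.94 ty 37.95 tz 13.87 cm turn 1.573 t 41.5 w 0.0601 gf 0 [0.6117 0.078  0.2162] [ 1.7954e+02 -1.0000e-02  9.1380e+01] [-0.7  0.8 -0.8]
```

```bash

python3 -m inch '[[0.7,0,0,0,0.143],[0.7,0,0,0,0.143],[0.7,0,0,0,0.143],[0.7,0,0,0,0.143],[0.7,0,0,0,0.143],[0.7,0,0,0,0.143]]' >/dev/null
python3 -m inch '[[0.7,0,0,0,0.143],[0.7,0,0,0,0.143],[0.7,0,0,0,0.143],[0.7,0,0,0,0.143],[0.7,0,0,0,0.143],[0.7,0,0,0,0],[0.7,0,0,0,0]]' >/dev/null
python3 -m inch '[[0.7,-1.5,3.8,0,0],[0.7,-1.5,3.8,0,0],[0.7,-1.5,3.8,0,0],[0.7,-1.5,3.8,0,0],[0.7,-1.5,3.8,0,0],[0.7,-1.5,3.8,0,0],[0.7,-1.5,3.8,0,0],[0.7,-1.5,3.8,0,0]]' >/dev/null
python3 -m inch '[[0.7,-1.4,3.8,0,0],[0.7,-1.4,3.8,0,0],[0.7,0,0,0,0],[0.7,0,0,0,0],[0.7,0,0,0,0]]' >/dev/null
python3 to.py .4707 -.3047 .0775 1.25
```

```text
tx 0.04 ty 0.02 tz 13.33 cm turn 0.002 t 44.1 w 0.0726 gf 0 [ 0.4703 -0.3045  0.2108] [-1.7998e+02  1.0000e-02  1.3800e+00] [-0.  -0.2  0.2]
```

```bash

python3 -m inch '[[0.7,0,0,2,0],[0.7,0,0,3,0],[0.7,0,0,3.5,0],[0.7,0,0,3,0],[0.7,0,0,1.2,0],[0.7,0,0,0.5,0],[0.7,0,0,0,0],[0.7,0,0,0,0]]' >/dev/null
python3 to.py .4707 -.3047 .0775 1.25
python3 -m inch '[[-1,0,0,0,0],[-1,0,0,0,0],[-1,0,0,0,0],[-1,0,0,0,0],[-1,0,0,0,0],[-1,0,0,0,0],[-1,0,0,0,0],[-1,0,0,0,0]]' 50 >/dev/null
python3 to.py .4707 -.3047 .0775 1.25
python3 -m inch '[[-1,0,0,-0.5,0],[-1,0,0,-1.5,0],[-1,0,0,-2,0],[-1,0,0,-2,0],[-1,0,0,-1.5,0],[-1,0,0,-0.5,0],[-1,0,0,0,0],[-1,0,0,0,0]]' 
python3 to.py .547 .0123 .0771 1.25
```

```text
tx -0.02 ty -0.09 tz 0.26 cm turn 0.001 t 44.9 w 0.0723 gf 0 [ 0.4709 -0.3056  0.0801] [ 1.7992e+02 -9.0000e-02  1.2800e+00] [ 0.1 -0.4 -0.5]
tx 0.01 ty -0.07 tz 0.24 cm turn -0.000 t 45.7 w 0.0499 gf 50 [ 0.4706 -0.3054  0.0799] [ 1.7996e+02 -7.0000e-02  1.2500e+00] [0.1 2.6 7. ]
time: 46.5
tool_pos: [0.4697, -0.305, 0.158]
tool_rot: [-180.0, 0.1, 1.2]
contact_force: [-0.7, 0.5, -3.5]
grip_width: 0.0496
grip_force: 52.6
tx 8.42 ty -31.56 tz 8.09 cm turn -0.000 t 46.5 w 0.0496 gf 53 [ 0.4697 -0.305   0.158 ] [-1.7996e+02  6.0000e-02  1.2400e+00] [-0.7  0.5 -3.5]
```

```bash

python3 -m inch '[[-1,0.4,-1.5,0,0],[-1,0.7,-2.5,0,0],[-1,0.9,-3.5,0,0],[-1,1.1,-4,0,0],[-1,1.1,-4,0,0],[-1,1.1,-4,0,0],[-1,1,-4,0,0],[-1,0.9,-3.5,0,0]]' >/dev/null
python3 -m inch '[[-1,0.6,-2.5,0,0],[-1,0.4,-1.3,0,0],[-1,0.2,-0.7,0,0],[-1,0,0,1,0],[-1,0,0,2,0],[-1,0,0,2,0],[-1,0,0,2,0],[-1,0,0,0.5,0]]' >/dev/null
python3 -m inch '[[-1,0,0,0,0],[-1,0,0,0,0]]' >/dev/null; python3 to.py .547 .0123 .0799 1.25
```

```text
tx -0.06 ty -0.13 tz 0.45 cm turn -0.001 t 48.3 w 0.0499 gf 53 [0.5476 0.011  0.0844] [ 1.7999e+02 -5.0000e-02  1.2200e+00] [ 0.7  0.8 -3.4]
```

```bash

python3 -m inch '[[-1,0,-0.1,0.3,0],[-1,0,0,0.1,0],[-1,0,0,0,0],[-1,0,0,0,0],[0.2,0,0,0,0],[0.5,0,0,0,0],[0.6,0,0,0,0],[0.6,0,0,0,0]]'
python3 to.py .547 .0123 .0799 1.25
python3 -m inch '[[0.6,0,0,-1,0],[0.6,0,0,-3,0],[0.6,0,0,-4,0],[0.6,0,0,-4,0],[0.7,0,0,0,0]]' >/dev/null
python3 to.py .5797 -.3603 .0797 91.38 91.38
```

```text
time: 49.1
tool_pos: [0.5474, 0.0124, 0.08]
tool_rot: [180.0, -0.0, 1.2]
contact_force: [-0.1, -0.4, -0.8]
grip_width: 0.0681
grip_force: 0.0
tx -0.04 ty 0.01 tz 0.01 cm turn -0.000 t 49.1 w 0.0681 gf 0 [0.5474 0.0124 0.08  ] [ 1.80e+02 -3.00e-02  1.25e+00] [-0.1 -0.4 -0.8]
tx -37.33 ty 2.11 tz 12.61 cm turn -1.573 t 49.6 w 0.0728 gf 0 [0.5496 0.0124 0.2058] [179.96  -0.53   1.25] [ 0.9 -0.4 -0.3]
```

```bash

python3 -m inch '[[0.7,0,0,0,-0.143],[0.7,0,0,0,-0.143],[0.7,0,0,0,-0.143],[0.7,0,0,0,-0.143],[0.7,0,0,0,-0.143],[0.7,0,0,0,-0.143]]' >/dev/null
python3 -m inch '[[0.7,0,0,0,-0.143],[0.7,0,0,0,-0.143],[0.7,0,0,0,-0.143],[0.7,0,0,0,-0.143],[0.7,0,0,0,-0.143],[0.7,0,0,0,0],[0.7,0,0,0,0]]' >/dev/null
python3 -m inch '[[0.7,-4.6,0.3,0,0],[0.7,-4.6,0.3,0,0],[0.7,-4.6,0.3,0,0],[0.7,-4.6,0.3,0,0],[0.7,-4.6,0.3,0,0],[0.7,-4.6,0.3,0,0],[0.7,-4.6,0.3,0,0],[0.7,-4.6,0.2,0,0]]' >/dev/null
python3 -m inch '[[0.7,0,0,0,0],[0.7,0,0,0,0],[0.7,0,0,0,0]]' >/dev/null
python3 to.py .5797 -.3603 .0797 91.38
```

```text
tx -0.63 ty 0.05 tz 12.00 cm turn -0.001 t 52.0 w 0.0731 gf 0 [ 0.579  -0.354   0.1997] [-1.7998e+02 -3.0000e-02  9.1300e+01] [-0.2  0.3 -0.3]
```

```bash

python3 -m inch '[[0.7,-0.6,0.1,1.5,0],[0.7,0,0,3,0],[0.7,0,0,3.5,0],[0.7,0,0,2.5,0],[0.7,0,0,1,0],[0.7,0,0,0.5,0],[0.7,0,0,0,0],[0.7,0,0,0,0]]' >/dev/null
python3 to.py .5797 -.3603 .0785 91.38
python3 -m inch '[[-1,0,0,0,0],[-1,0,0,0,0],[-1,0,0,0,0],[-1,0,0,0,0],[-1,0,0,0,0],[-1,0,0,0,0],[-1,0,0,0,0],[-1,0,0,0,0]]' 50 >/dev/null
python3 to.py .5797 -.3603 .0785 91.38
python3 -m inch '[[-1,0,0,-0.5,0],[-1,0,0,-1.5,0],[-1,0,0,-2,0],[-1,0,0,-2,0],[-1,0,0,-1.5,0],[-1,0,0,-0.5,0],[-1,0,0,0,0],[-1,0,0,0,0]]' 
python3 to.py .6145 -.0512 .0785 91.38
```

```text
tx 0.09 ty -0.11 tz 0.26 cm turn 0.000 t 52.8 w 0.0726 gf 0 [ 0.5808 -0.3612  0.0811] [1.7991e+02 7.0000e-02 9.1380e+01] [ 0.2  0.3 -0.9]
tx 0.09 ty -0.09 tz 0.27 cm turn -0.000 t 53.6 w 0.0510 gf 52 [ 0.5806 -0.3612  0.0812] [1.7992e+02 6.0000e-02 9.1370e+01] [-2.3 -0.6  5.5]
time: 54.4
tool_pos: [0.5798, -0.3606, 0.159]
tool_rot: [-179.9, -0.0, 91.4]
contact_force: [-0.3, -0.6, -3.7]
grip_width: 0.0507
grip_force: 52.8
tx 30.85 ty 4.21 tz 8.05 cm turn -0.000 t 54.4 w 0.0507 gf 53 [ 0.5798 -0.3606  0.159 ] [-1.7994e+02 -5.0000e-02  9.1370e+01] [-0.3 -0.6 -3.7]
```

```bash

python3 -m inch '[[-1,1.5,0.2,0,0],[-1,2.5,0.3,0,0],[-1,3.5,0.5,0,0],[-1,4,0.5,0,0],[-1,4,0.5,0,0],[-1,4,0.5,0,0],[-1,4,0.5,0,0],[-1,3,0.5,0,0]]' >/dev/null
python3 -m inch '[[-1,2.5,0.4,0,0],[-1,1.2,0.2,0,0],[-1,0.6,0.1,0,0],[-1,0,0,1,0],[-1,0,0,2,0],[-1,0,0,2,0],[-1,0,0,2,0],[-1,0,0,0.4,0]]' >/dev/null
python3 -m inch '[[-1,0,0,0,0],[-1,0,0,0,0]]' >/dev/null
python3 to.py .6145 -.052 .081 91.38
```

```text
tx 0.05 ty -0.07 tz 0.55 cm turn -0.001 t 56.2 w 0.0509 gf 53 [ 0.6152 -0.0525  0.0865] [1.7994e+02 1.0000e-02 9.1340e+01] [ 0.2  0.9 -3.1]
```

```bash

python3 -m inch '[[-1,0,-0.1,0.3,0],[-1,0,0,0.2,0],[-1,0,0,0,0],[-1,0,0,0,0],[0.2,0,0,0,0],[0.5,0,0,0,0],[0.6,0,0,0,0],[0.6,0,0,0,0]]'
python3 to.py .6145 -.052 .081 91.38
python3 -m inch '[[0.6,0,0,-1,0],[0.6,0,0,-3,0],[0.6,0,0,-4,0],[0.6,0,0,-4,0],[1,-4,-3,0,0],[1,-4,-3,0,0],[1,-4,-3,0,0],[1,-4,-3,0,0]]' >/dev/null
python3 -m inch '[[1,-4,-3,0,0],[1,-4,-3,0,0],[1,-4,-2,0,0],[1,0,0,0,0],[1,0,0,0,0]]'
python3 - <<'E'
from h import *
a=r.read_camera('top')[:,:,::-1];cv2.imwrite('pics/f1.png',cv2.resize(a,(800,600),interpolation=cv2.INTER_CUBIC))
b=r.read_camera('scene')[:,:,::-1][60:300,200:420];cv2.imwrite('pics/f2.png',cv2.resize(b,None,fx=2.5,fy=2.5,interpolation=cv2.INTER_CUBIC))
E
```

```text
time: 57.0
tool_pos: [0.6138, -0.0519, 0.0808]
tool_rot: [180.0, -0.0, 91.4]
contact_force: [-0.1, 0.0, 0.5]
grip_width: 0.0683
grip_force: 0.0
tx -0.01 ty 0.07 tz -0.02 cm turn -0.000 t 57.0 w 0.0683 gf 0 [ 0.6138 -0.0519  0.0808] [180.    -0.    91.38] [-0.1  0.   0.5]
time: 58.3
tool_pos: [0.4202, -0.3372, 0.2013]
tool_rot: [180.0, 0.0, 91.3]
contact_force: [-0.3, 0.7, -0.2]
grip_width: 0.0857
grip_force: 0.0
```

View pics/f1.png

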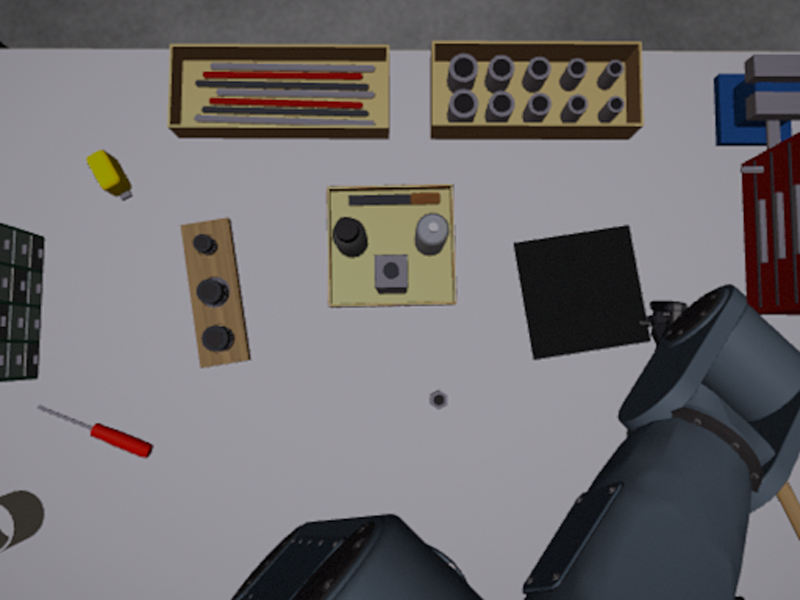

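View pics/f2.png

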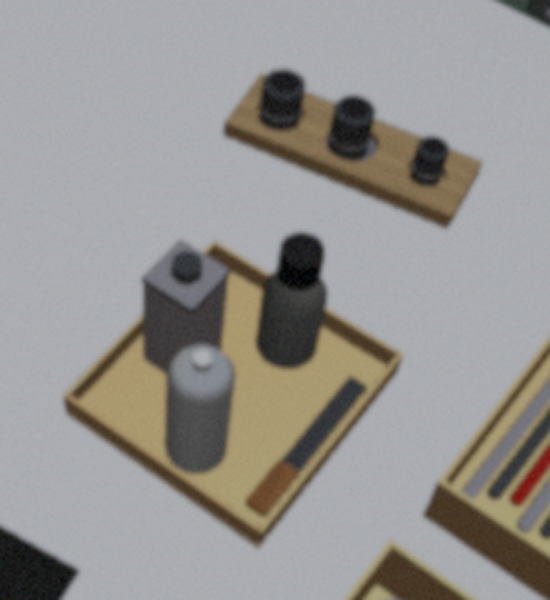

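The bottle at (350,237), tin at (391,272) and can at (432,232) match their starting pixels. All three sockets stand in the board. Handing the job in.

```bash
python3 -c "
from cell import r
print(r.finish_job())"
```

```text
the job is handed in; nothing more can be done
None
```

The job is handed in at about 58 s: the socket stands upright in the middle hole, the other two sockets are still in their holes, and the can, tin and bottle stand back on their original spots in the flat.

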